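Find the free flap of the scrap box and push it open

ROBOT

A 6-joint arm with a two-finger parallel gripper is mounted at the origin on the work surface. World frame = base frame: x ahead of the robot, y to its left, z up, the work surface at z = 0. Lengths are in mm, angles in rad, forces in N, time in s.
With the tool pointing down it reaches from about 275 to 750 mm from the base axis. Payload 10.2 kg.
Tool frame: the origin (TCP) lies between the finger pads; the fingertips stand 22 mm ahead of it and the grasp point (between the pads) lies 3 mm ahead of it (ctrl.nose_length is the distance from the TCP to the fingertips, in mm); z points along the fingers, y is the line along which they close (so a half turn about z gives the same grasp; the last joint's range is limited). The gripper opens to 85 mm and grips with 20 to 120 N. Pads are 22 mm wide; open, the fingers measure 114 mm over their backs; the gripper's body (76 mm by 85 mm) begins 54 mm behind the grasp point. The pads swing forward as they close: fully open they stand 13 mm farther back than shut.
Start: joints at [-1.355, 0.313, 1.498, -0, 1.331, -0.223], TCP at [223.037, -475.275, 253.294] pointing down, gripper open.
Joint ranges: [-2.94, 2.94], [-0.97, 2.17], [0.19, 2.56], [-1.23, 4.37], [0.02, 3.11], [-2.88, 2.88]. Speed limits (rad/s): [2.39, 2.39, 3.01, 3.14, 3.14, 3.14].

INTERFACE

Orientations are given as a unit quaternion [w, x, y, z].
In Python, from rig import sense, imaging, ctrl gives the robot as it stands. The module is installed in compiled form; this text tells all that it offers.
- The arm moves only by the tool apply_moves, never from a script. Its argument "commands" is a list of rows, each a list of 5 numbers: the gripper command: -1 is fully open, 1 is shut, values between are in proportion, then the shift along the tool's x, y, z in mm, then the turn about the tool's z in degrees. A call has 1 to 20 rows; each row shifts and turns the commanded pose from where the row before left it, along the tool's axes as they then stand; what a row does not reach is not made up. A row lasts 1/8 s, in which the tool goes at most 62.5 mm and 10.7 degrees, less where a joint would pass 70% of its speed; a pose out of reach is approached as far as the arm can. A call is refused whole if a number of a shift passes 62.5 or a number of a turn 10.7, either way. A call with a gripper value outside its range is refused whole. The fingers move at their own pace and stop on an object; "newtons" is the grip in N (left out, the last holds). Time passes only in rows, so rows that do not move let the fingers close. It gives the time, the measured TCP pose, the force, the opening and the grip force at its end, in the units of the state.
- sense(): the state, without advancing time (a new reading comes with each control period).
- imaging.capture(name): name is "side" or "top" or "wrist"; returns the picture (420x560x3 uint8, blue, green, red); there is no depth.
- imaging.calibration(name): a dict with "camera_matrix" (3x3 intrinsics, pixels), "k1" (the pictures are not rectified: a ray, as slopes to the right and down, at radius r is drawn at 1 + k1 r^2 times it, then the intrinsics apply), "world_to_cam" (4x4, takes a point from world to camera coordinates). Camera axes: x right, y up, looking along -z (the intrinsics and any distortion apply to the point x, -y, -z); pixel columns grow to the right and rows downward; lengths in mm; the calibration is good to about 2 mm. A picture is of the moment at which its call begins: read the wrist's pose just before it. calibration takes no time and is no camera call; for the wrist camera it gives the pose at the moment of the call.
- ctrl.finish_job(): hands the job in; it is judged then, once.
The state is a dict: "time_s": time; "joints": joint angles; "dq": joint speeds; "tau": joint torques, N m; "eef_pos": TCP position; "ee_rot": TCP orientation; "force": force on the tool from outside, world axes, zero at the start; "wrist_torque": the same for the moment, N m; "grip_width": opening from 0.0 (shut) to 1.0 (fully open); "grip_force": force on a finger pad.
Only numpy, scipy, OpenCV 4.12 (cv2) and the standard library are available. Lean on these libraries where they do the work, as an engineer would, in place of code of your own. Each camera call takes 0.05 s, during which the arm holds its last target. There are 200 camera calls.

TASK

The scrap box on the repair bench has four identical flaps, and only one of them is not locked. Press gently with a fingertip on the thumb discs to find the flap that rocks, then push its front end down until it stands steeply open, at least 45 degrees, leave it open and draw the hand clear. Press gently throughout, and pick up or shift none of the things on and around the box.

Things in the scene. Friction and masses are not known exactly. Their poses are not given: they have to be found in the camera images.
- box: Grey steel scrap box fixed to the bench, 190 (its x) x 400 (its y) x 85 high; origin at the centre of its underside, x horizontal from its front (robot's side) to its rear, y left, z up. Its cover holds four identical aluminium flaps in a row along y, 95 apart, flush with the cover top at 85; behind them a 64 deep shelf. Three flaps are locked and give under 2 at 8 N; one, not told, is free.
- place1 (a point): Leftmost flap (largest box y). This point: top face at the centre of its raised-rim thumb disc (26 dia) when shut, 50 ahead (-x) of the pivot and 20 behind the flap's front edge; fixed to the box, axes as the box's. The pivot runs along box y, 3 below the top face. Flap: 6 thick plate, 100 along x, 75 along y, in a 79 wide opening with 16 wide bars between openings.
- place2 (a point): Second flap from the left: the same point of it. Under each flap the bay is empty down to 3 above the bench, so that the front end of the free flap can swing down into it, with room for the fingers to follow; its short rear end (30 long) then rises up to 28 above the cover.
- place3 (a point): Third flap from the left: the same point of it. All four look alike; the free one can be told only by pressing it. The locked ones are latched on a rubber seal: they give about 1.3 at the disc for 8 N and spring back, whereas the free one goes on down under 2.5 N and stays down.
- place4 (a point): Rightmost flap: the same point of it.
- flap (a joint): Tilt of the free flap, whichever of the four that is (rad): 0 shut and flush, positive as its front end goes down, firm stop at 1.2, -0.06 with the rear end pressed down. About 2.5 N on its thumb disc moves it; friction (0.12 N m) holds it at whatever tilt it is left.
- flux: Bystander, not to be disturbed: small amber glass jar, 32 dia x 38 high, standing on the box's rear shelf. Origin at its underside.
- spool: Bystander, not to be disturbed: grey spool, 40 dia x 31 high, standing on the box's rear shelf. Origin at its underside.
- driver: Bystander, not to be disturbed: screwdriver about 160 long, lying in front of the box. Lies along its own x axis.
- tweezers: Bystander, not to be disturbed: steel tweezers, 145 long, lying in front of the box. Origin at its underside.
- dish: Bystander, not to be disturbed: white dish, 80 dia x 28 high, to the left of the box. Origin at its underside.
- phone: Bystander, not to be disturbed: black phone, 72 x 148 x 9, lying to the right of the box. Origin at its underside.

How it is judged:
By the outcome, as a careful person would: the job done as asked, in the order asked, and still so for the second after the job is handed in, with the robot touching nothing.
It also fails if it takes over 48 s, if anything falls off the work surface, if the arm or the gripper's body presses on something with over 40 N, if the wrist force passes 120 N, or if a joint passes its speed limit or range.

## Working session

There is one attempt and no reset: what is moved stays moved. The work goes in short steps, Python scripts to look and compute and a tool call to move; the robot and the scene stay as the last step left them, time stands still between calls to the robot, and variables do not carry over. Pictures are saved under pics/ and viewed, at most 10 in all, crops included, and the job is handed in when it is done.

Besides the shell and the picture viewer there is one more tool, called after "Emit:" as name([rows], argument=value, ...), one row to a line, values as JSON. apply_moves: Moves the arm, as the interface text tells. Its arguments: {"type":"object","properties":{"commands":{"type":"array","items":{"type":"array","items":{"type":"number"}}},"newtons":{"type":"number"}},"required":["commands"]}

```bash
mkdir -p pics; cat > h.py <<'E'
import numpy as np, cv2
from rig import sense, imaging, ctrl
def ray(cal,u,v):
    K=np.array(cal["camera_matrix"]);k=cal["k1"]
    p=np.linalg.solve(K,[u,v,1])[:2];q=p.copy()
    for _ in range(20): q=p/(1+k*(q@q))
    M=np.array(cal["world_to_cam"]);R=M[:3,:3];t=M[:3,3]
    return -R.T@t, R.T@np.array([q[0],-q[1],-1])
def onz(cal,u,v,z):
    c,d=ray(cal,u,v);return c+d*(z-c[2])/d[2]
E
python3 - <<'E'
from h import *
a=imaging.capture("top");cv2.imwrite("pics/top.png",a)
b=imaging.capture("side");cv2.imwrite("pics/side.png",b)
s=sense();print({k:np.round(v,3) for k,v in s.items()})
E
```

```text
{'time_s': np.float64(0.1), 'joints': array([-1.355,  0.313,  1.498, -0.   ,  1.331, -0.223]), 'dq': array([ 0.001, -0.001, -0.003,  0.001,  0.001, -0.   ]), 'tau': array([ 2.0000e-03, -4.1290e+01, -2.6014e+01, -0.0000e+00,  3.0000e-03,
       -0.0000e+00]), 'eef_pos': array([ 222.99 , -475.065,  252.79 ]), 'ee_rot': array([-0.001,  0.976,  0.218, -0.   ]), 'force': array([-0.437, -0.093, -0.914]), 'wrist_torque': array([0.013, 0.021, 0.012]), 'grip_force': np.float64(0.0), 'grip_width': np.float64(0.997)}
```

View pics/top.png

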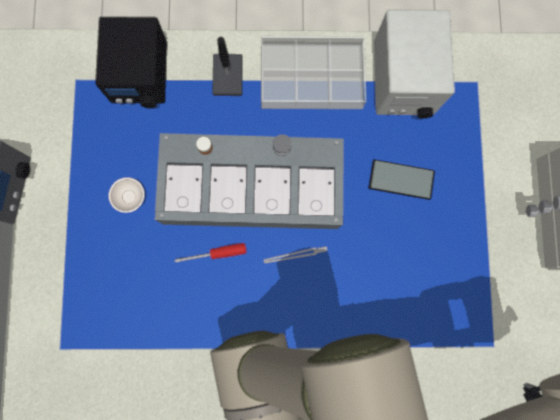

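View pics/side.png

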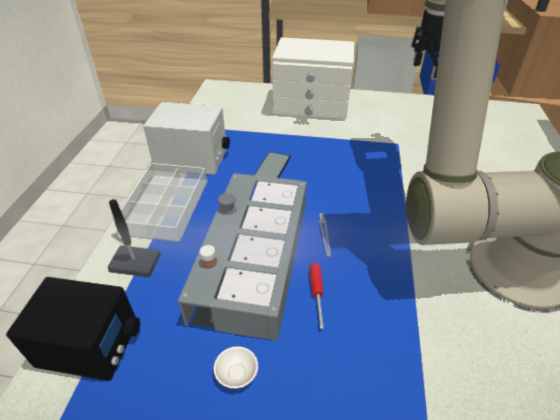

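The top view has the box at about (157–344, 134–227), with discs near (182,202), (226,203), (271,205) and (316,206). The jar is at (204,145), the spool at (282,145), and the driver and tweezers lie in front. Next I'll measure the flaps by mask.

```bash
python3 - <<'E'
from h import *
a=cv2.imread("pics/top.png");cal=imaging.calibration("top")
m=((a.min(2)>140)).astype(np.uint8);m[:,:160]=0;m[:,340:]=0;m[:155]=0;m[225:]=0
m=cv2.morphologyEx(m,cv2.MORPH_CLOSE,np.ones((5,5)))
cs,_=cv2.findContours(m,cv2.RETR_EXTERNAL,cv2.CHAIN_APPROX_NONE)
C=[]
for c in cs:
    if cv2.contourArea(c)<500: continue
    r=cv2.minAreaRect(c);b=np.array([onz(cal,*p,85) for p in cv2.boxPoints(r)])
    ctr=b.mean(0);C.append(ctr)
    print(r,ctr.round(1),[np.linalg.norm(b[i]-b[i-1]).round(1) for i in range(2)])
C=np.array(sorted(C,key=lambda c:-c[1]));print(np.diff(C,axis=0).round(1))
d=C[0]-C[-1];y=d/np.linalg.norm(d);x=np.array([y[1],-y[0],0])
print("x",x,"yaw",np.degrees(np.arctan2(x[1],x[0])));print("from flap ctr -30:",(C-30*x).round(1))
for p in [(182,202),(226,203),(271,205),(316,206)]: print(onz(cal,*p,85).round(1))
for n,p,z in [("jar",(204,145),123),("spool",(282,145),116)]: print(n,onz(cal,*p,z).round(1))
print(np.array(sense()["eef_pos"]))
E
```

```text
((317.93609619140625, 191.98182678222656), (39.334373474121094, 47.10452651977539), 1.8476102352142334) [586.6 -85.   85. ] [np.float64(84.0), np.float64(102.8)]
((251.1434783935547, 190.12185668945312), (83.55210876464844, 47.273677825927734), 1.6846843957901) [590.4  58.2  85. ] [np.float64(177.6), np.float64(102.8)]
((183.10926818847656, 188.0958709716797), (36.55316925048828, 47.49641418457031), 2.602562189102173) [594.7 203.7  85. ] [np.float64(77.4), np.float64(103.2)]
[[  -4.2 -145.4   -0. ]
 [  -3.9 -143.2    0. ]]
x [ 0.99960656 -0.02804872  0.        ] yaw -1.6072841897564507
from flap ctr -30: [[564.7 204.5  85. ]
 [560.5  59.1  85. ]
 [556.6 -84.1  85. ]]
[564.2 205.3  85. ]
[562.1 111.8  85. ]
[557.9  15.9  85. ]
[555.7 -80.3  85. ]
jar [679.  156.3 123. ]
spool [681.4  -7.3 116. ]
[ 222.98981913 -475.06526252  252.78973353]
```

Emit:
apply_moves([
  [1,0,0,0,9],
  [1,0,0,0,9],
  [1,0,0,0,8.8],
  [1,27,-33.5,0,0],
  [1,27,-33.5,0,0],
  [1,27,-33.5,0,0],
  [1,27,-33.5,0,0],
  [1,27,-33.5,0,0],
  [1,27,-33.5,0,0],
  [1,27,-33.5,0,0],
  [1,27,-33.5,0,0],
  [1,27,-33.5,0,0],
  [1,27,-33.5,0,0],
  [1,27,-33.5,0,0],
  [1,26,-33.5,0,0],
  [1,0,0,40,0],
  [1,0,0,40,0],
  [1,0,0,0,0],
  [1,0,0,0,0],
], newtons=20)

```text
time_s: 2.48
eef_pos: [558.1, -83.1, 174.9]
ee_rot: [0.0, 1.0, -0.015, 0.001]
force: [-0.4, 0.0, 0.6]
grip_width: 0.0
grip_force: 0.0
```

```bash
python3 - <<'E'
from h import *
s=sense();cal=imaging.calibration("wrist");a=imaging.capture("wrist");cv2.imwrite("pics/w1.png",a)
print({k:np.round(v,3) for k,v in s.items()}, ctrl.nose_length)
K=np.array(cal["camera_matrix"]);M=np.array(cal["world_to_cam"])
def proj(p):
    c=M[:3,:3]@p+M[:3,3];q=np.array([c[0],-c[1]])/-c[2];q=q*(1+cal["k1"]*(q@q));return (K@[*q,1])[:2].round(0)
for p in [(564.5,205,85),(562,110.5,85),(559.5,15.5,85),(557,-81,85)]: print(proj(np.array(p,float)))
E
```

```text
{'time_s': np.float64(2.475), 'joints': array([-0.355,  0.467,  1.487,  0.   ,  1.185,  1.245]), 'dq': array([ 0.   , -0.014, -0.01 , -0.002, -0.006, -0.   ]), 'tau': array([ 4.9000e-02, -4.4923e+01, -2.3335e+01,  2.0000e-03,  4.0000e-03,
        0.0000e+00]), 'eef_pos': array([558.135, -83.084, 174.904]), 'ee_rot': array([ 0.   ,  1.   , -0.015,  0.001]), 'force': array([-0.432,  0.02 ,  0.578]), 'wrist_torque': array([-0.021, -0.023, -0.039]), 'grip_force': np.float64(0.0), 'grip_width': np.float64(0.0)} 22.0
[-128.  228.]
[ -4. 228.]
[132. 228.]
[275. 227.]
```

View pics/w1.png

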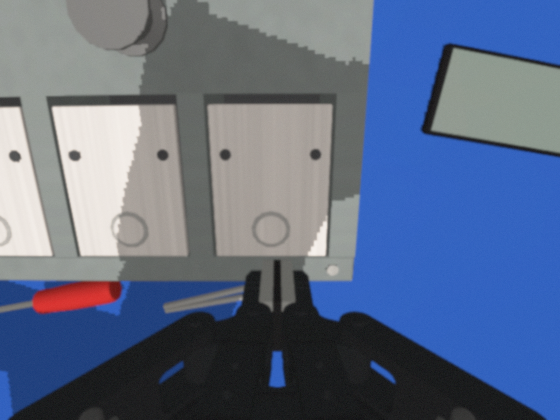

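The wrist view shows disc 4 at (271,229) and disc 3 at (129,229), level with each other. That puts the tool about 4–5 mm too far right, so I'll correct that and then descend.

Emit:
apply_moves([
  [1,-2,-4.5,20,0],
  [1,0,0,25,0],
  [1,0,0,16,0],
  [1,0,0,4,0],
  [1,0,0,1,0],
  [1,0,0,0,0],
])

```text
time_s: 3.28
eef_pos: [556.1, -78.4, 108.1]
ee_rot: [0.0, 1.0, -0.014, 0.001]
force: [0.5, -0.3, 0.4]
grip_width: -0.0
grip_force: 0.0
```

Emit:
apply_moves([
  [1,0,0,0.7,0],
  [1,0,0,0.7,0],
  [1,0,0,0,0],
])

```text
time_s: 3.65
eef_pos: [555.9, -78.3, 106.4]
ee_rot: [0.0, 1.0, -0.014, 0.0]
force: [-0.4, 0.3, 5.2]
grip_width: -0.003
grip_force: 2.3
```

Emit:
apply_moves([
  [1,0,0,0.2,0],
  [1,0,0,0,0],
])

```text
time_s: 3.9
eef_pos: [555.9, -78.3, 106.2]
ee_rot: [0.0, 1.0, -0.014, 0.0]
force: [-0.4, -1.1, 5.2]
grip_width: 0.001
grip_force: 3.0
```

Flap 4 holds at 5 N, so it's locked. Flap 3 is next.

Emit:
apply_moves([
  [1,0,0,-13,0],
  [1,0,-30,0,0],
  [1,0,-35,0,0],
  [1,0,-30,0,0],
  [1,0,0,0,0],
  [1,0,0,8,0],
  [1,0,0,3,0],
  [1,0,0,0.8,0],
  [1,0,0,0.7,0],
  [1,0,0,0,0],
  [1,0,0,0,0],
])

```text
time_s: 5.28
eef_pos: [558.6, 16.7, 106.3]
ee_rot: [0.0, 1.0, -0.015, 0.0]
force: [0.1, -0.6, 0.6]
grip_width: 0.003
grip_force: 0.7
```

Emit:
apply_moves([
  [1,0,0,0.7,0],
  [1,0,0,0,0],
])

```text
time_s: 5.52
eef_pos: [558.5, 16.7, 105.5]
ee_rot: [0.0, 1.0, -0.014, 0.0]
force: [0.4, -0.1, 2.1]
grip_width: 0.001
grip_force: 0.9
```

Emit:
apply_moves([
  [1,0,0,0.7,0],
  [1,0,0,0,0],
])

```text
time_s: 5.78
eef_pos: [558.5, 16.7, 104.8]
ee_rot: [0.0, 1.0, -0.014, 0.0]
force: [-0.1, -1.0, 2.7]
grip_width: -0.001
grip_force: 0.9
```

Emit:
apply_moves([
  [1,0,0,1,0],
  [1,0,0,0.5,0],
  [1,0,0,0,0],
])

```text
time_s: 6.15
eef_pos: [558.4, 16.8, 103.2]
ee_rot: [-0.0, 1.0, -0.014, 0.0]
force: [0.5, -1.6, 1.3]
grip_width: 0.002
grip_force: 0.8
```

Flap 3 goes down under about 2 N, so it's the free one. I'll push it down gradually and drift toward the pivot.

Emit:
apply_moves([
  [1,0,0,2,0],
  [1,0,0,2,0],
  [1,0,0,2,0],
  [1,0,0,2,0],
  [1,0,0,2,0],
  [1,0,0,2,0],
  [1,1,0,2,0],
  [1,1,0,2,0],
  [1,1,0,2,0],
  [1,1,0,2,0],
])

```text
time_s: 7.4
eef_pos: [562.1, 16.7, 82.9]
ee_rot: [-0.0, 1.0, -0.014, -0.001]
force: [-2.5, 0.4, 1.5]
grip_width: 0.002
grip_force: 1.3
```

Emit:
apply_moves([
  [1,1,0,2,0],
  [1,1,0,2,0],
  [1,1.5,0,2,0],
  [1,1.5,0,2,0],
  [1,1.5,0,2,0],
  [1,1.5,0,1.5,0],
  [1,1.5,0,1,0],
  [1,1,0,1,0],
  [1,0,0,0,0],
])

```text
time_s: 8.52
eef_pos: [573.1, 16.3, 69.7]
ee_rot: [-0.0, 1.0, -0.014, 0.0]
force: [-1.7, -0.1, 0.1]
grip_width: -0.0
grip_force: 0.5
```

```bash
python3 - <<'E'
from h import *
a=imaging.capture("side");cv2.imwrite("pics/s2.png",cv2.resize(a[150:350,160:340],None,fx=3,fy=3))
E
```

```text
(no output)
```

View pics/s2.png

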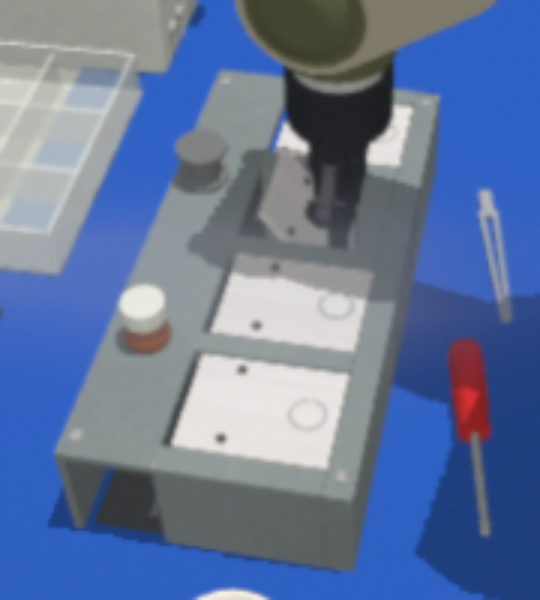

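The side view shows flap 3 tilted steeply, with its rear end at (275,195) raised next to the fingers. I'll push slightly further, then withdraw forward and up.

Emit:
apply_moves([
  [1,1,0,1,0],
  [1,0.5,0,1,0],
  [1,0,0,0,0],
])

```text
time_s: 8.95
eef_pos: [574.6, 16.1, 67.8]
ee_rot: [0.0, 1.0, -0.015, 0.0]
force: [-0.5, 0.5, 1.4]
grip_width: -0.003
grip_force: 0.5
```

Emit:
apply_moves([
  [1,-3,0,0,0],
  [1,-3,0,-3,0],
  [1,-2,0,-15,0],
  [1,0,0,-30,0],
  [1,0,0,-40,0],
  [1,0,0,-40,0],
  [1,-40,0,-20,0],
  [1,-50,0,0,0],
  [1,-50,0,0,0],
  [1,0,0,0,0],
  [1,0,0,0,0],
])

```text
time_s: 10.32
eef_pos: [427.1, 20.4, 216.8]
ee_rot: [0.0, 1.0, -0.015, 0.001]
force: [-0.4, 0.3, -0.2]
grip_width: 0.001
grip_force: 0.0
```

```bash
python3 - <<'E'
from h import *
a=imaging.capture("side");w=imaging.capture("wrist")
cv2.imwrite("pics/s3.png",np.hstack([cv2.resize(a[150:350,160:340],(378,420)),cv2.resize(w,(420,420))]))
E
```

```text
(no output)
```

View pics/s3.png

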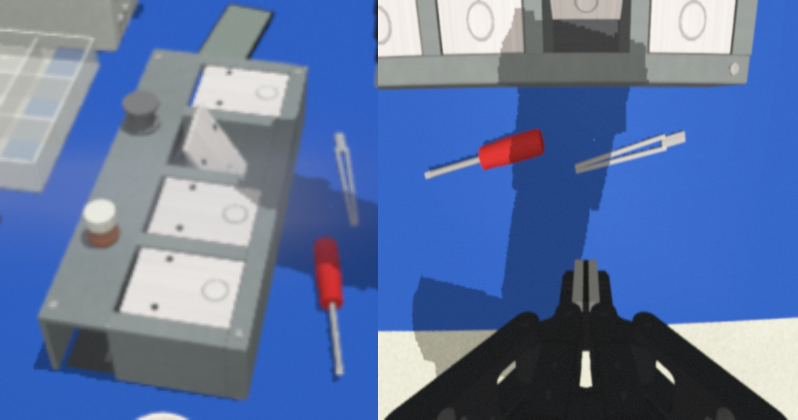

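The flap is standing open: its rear top edge runs from (193,110) to (183,150) in the side crop. The hand is clear and the bystanders haven't moved. I'll check the angle from the height of that edge.

```bash
python3 - <<'E'
from h import *
cal=imaging.calibration("side")
for u,v,y in [(193,110,-22.5),(183,150,52)]:
    c,d=ray(cal,160+u*180/378,150+v*200/420);p=c+d*(y-c[1])/d[1]
    print(p.round(1), "deg", np.degrees(np.arctan2(p[2]-82,p[0]-608)).round(0))
E
```

```text
[629.3 -22.5  97. ] deg 35.0
[624.1  52.  107.5] deg 58.0
```

The two corners disagree, so I'll take a closer crop.

```bash
python3 - <<'E'
from h import *
a=imaging.capture("side");cv2.imwrite("pics/s4.png",cv2.resize(a[180:250,230:300],(560,560),interpolation=cv2.INTER_CUBIC))
cal=imaging.calibration("side");K=np.array(cal["camera_matrix"]);M=np.array(cal["world_to_cam"])
def proj(p):
    c=M[:3,:3]@p+M[:3,3];q=np.array([c[0],-c[1]])/-c[2];q=q*(1+cal["k1"]*(q@q));return (((K@[*q,1])[:2]-[230,180])*8).round(0)
X=np.array([.9996,-.028,0]);Y=np.array([.028,.9996,0]);P=np.array([558.5,17.5,82])+50*X
for deg in (0,35,45,55,62):
    t=np.radians(deg);n=np.array([-np.sin(t),np.cos(t)])
    for s in (1,-1):
        print(deg,"left" if s>0 else "right",[proj(P+s*37.5*Y+X*(r*np.cos(t)-h*np.sin(t))+np.array([0,0,1])*(r*np.sin(t)+h*np.cos(t))) for r,h in((30,3),)], "hinge",proj(P+s*37.5*Y+[0,0,3]))
E
```

```text
0 left [array([ 86., 386.])] hinge [192. 400.]
0 right [array([150., 208.])] hinge [250. 220.]
35 left [array([108., 346.])] hinge [192. 400.]
35 right [array([171., 168.])] hinge [250. 220.]
45 left [array([120., 338.])] hinge [192. 400.]
45 right [array([183., 160.])] hinge [250. 220.]
55 left [array([135., 332.])] hinge [192. 400.]
55 right [array([197., 154.])] hinge [250. 220.]
62 left [array([147., 329.])] hinge [192. 400.]
62 right [array([208., 151.])] hinge [250. 220.]
```

View pics/s4.png

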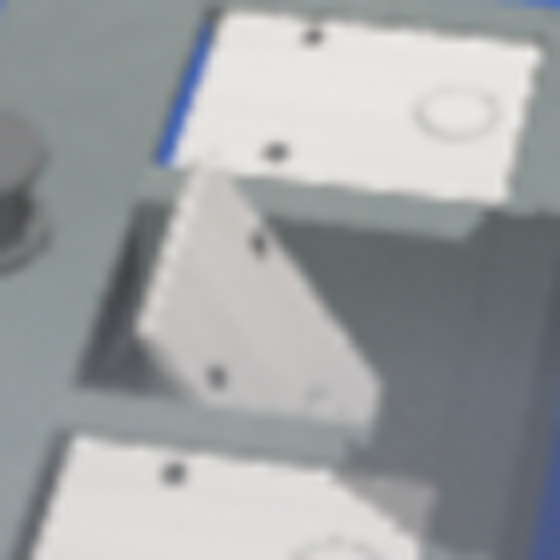

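The crop shows the rear corners at (140,333) and (200,165). They match a tilt of about 55–60°, which is over 45°, so I'm handing in.

```bash
python3 -c "
from rig import ctrl;print(ctrl.finish_job())"
```

```text
the job is handed in; nothing more can be done
None
```

The third flap from the left was the free one; it now stands open at about 55–60° by camera estimate, the hand is clear, no bystander looked moved in the views taken, and the job is handed in.

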